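# Start a sleeve's soak: seat the sample on its post and wind the bench timer to 15 minutes

## Robot

A 6-joint arm with a two-finger parallel gripper is mounted at the origin on the work surface. World frame = base frame: x ahead of the robot, y to its left, z up, the work surface at z = 0. Lengths are in mm, angles in rad, forces in N, time in s.
With the tool pointing down it reaches from about 350 to 875 mm from the base axis. Payload 4.2 kg.
Tool frame: the origin (TCP) lies midway between the tips of the shut fingers; the grasp point (between the pads) lies 19 mm behind it; y points along the fingers, x is the direction in which the jaws open and shut, and the axes are right-handed (so a half turn about y gives the same grasp; the last joint's range is limited). The gripper opens to 85 mm and grips with 20 to 120 N. Pads are 22 mm wide; open, the fingers measure 114 mm over their backs; the gripper's body (76 mm by 85 mm) begins 54 mm behind the grasp point. The pads swing forward as they close: fully open they stand 13 mm farther back than shut.
Start: joints at [1.523, 0.385, 0.008, 0, -1.194, -0.259], TCP at [188.724, 595.804, 231.312] pointing down, gripper open.
Joint ranges: [-3.14, 3.14], [-1.21, 2.06], [-1.07, 1.41], [-3.16, 2.05], [-2.99, -0.16], [-3.1, 3.1]. Speed limits (rad/s): [2.79, 2.79, 3.14, 3.14, 3.14, 3.14].

## Interface

Orientations are given as a unit quaternion [x, y, z, w].
In Python, from bench import read_state, get_image, job_done gives the robot as it stands.
- The arm moves only by the tool play_rows, never from a script. Its argument "series" is a list of rows, each a list of 7 numbers: the shift along the tool's x, y, z in m, then the turn, a rotation vector about the tool's x, y, z in rad, then the finger opening in m, from 0 to 0.0854. In form: [[x, y, z, wx, wy, wz, claw], ...]. A call has 1 to 10 rows; each row shifts and turns the pose as measured when the row begins, along the tool's axes as they then stand; what a row does not reach is not made up. A row lasts 1/10 s, in which the tool goes at most 50 mm and 8.59 degrees, less where a joint would pass 70% of its speed; a pose out of reach is approached as far as the arm can. A call with a gripper value outside its range is refused whole. The fingers move at their own pace and stop on an object; the grip force is fixed at half the most. Time passes only in rows, so rows that do not move let the fingers close. It gives the time, the measured TCP pose, the force and the opening at its end, in the units of the state.
- read_state(): the state, without advancing time (a new reading comes with each control period).
- get_image(name): name is "scene" or "top" or "wrist"; returns a dict with "color" (420x560x3 uint8, red, green, blue), "intrinsics" (3x3 intrinsics, pixels), "origin" and "orientation" of the camera in the world. Camera axes: x right, y down, z forward; pixel columns grow to the right and rows downward; lengths in mm; the calibration is good to about 2 mm. A picture is of the moment at which its call begins. There is no depth.
- job_done(): hands the job in, once; it reports no verdict.
The state is a dict: "clock": time; "joints": joint angles; "joint_vel": joint speeds; "joint_efforts": joint torques, N m; "position": TCP position; "ee_rot": TCP orientation; "contact_force": force on the tool from outside, world axes, zero at the start; "wrist_torque": the same for the moment, N m; "gripper_width": finger opening in mm.
Only numpy, scipy, OpenCV 4.12 (cv2) and the standard library are available. Lean on these libraries where they do the work, as an engineer would, in place of code of your own. Each camera call takes 0.05 s, during which the arm holds its last target. There are 200 camera calls.

## Task

The sample sleeve has to settle to room temperature before it is gauged: take the plain sleeve standing loose on the bench, slip it over the empty post of the aluminium soak plate and set it down gently until it sits flat on the plate. Then wind the round bench timer clockwise to 15 minutes, the quarter-hour mark; it is light and stands loose on the bench, so press down on it while you turn its stiff knob, firmly enough that the housing neither spins nor wanders, yet gently enough not to strain the clockwork. Leave everything else where it is.

Things in the scene. Friction and masses are not known exactly. Their poses are not given: they have to be found in the camera images.
- sample_center (a point): Centre (half-way up) of the sample: a plain steel sleeve open at both ends, outside diameter 46 mm, bore 38 mm, height 60 mm, 0.25 kg, upright on the bench; z is its axis. It stands in a loose row with two other round steel parts: a bush with a wide foot flange and a broad low ring gauge.
- free_post (a point): Foot of the soak plate's empty post, on its axis, level with the plate's top face 20 mm above the bench; z up, y along the plate. The post is 35 mm in diameter and 37 mm tall, its top 9 mm tapering to 24 mm. A sleeve that is home has its centre 30 mm above this point. The second post, 92 mm away along +y, carries the master sleeve.
- master_center (a point): Centre of the master sleeve, the same size as the sample, standing on the soak plate's second post. It stays there.
- timer: Free-standing wind-up timer on four rubber feet 36 mm off its axis, about 0.35 kg: a drum 92 mm in diameter, 42 mm tall. Its white face has 60 minute marks, longer every 5, longest at 0, 15, 30, 45. Origin: centre of its underside; z up; its -x axis points to the zero mark (crossed by a short bar, bright tab on the rim). Minutes run clockwise from above: 15 lies on its +y side.
- timer_zero (a point): The zero mark on the edge of the timer's dial face, 43 mm from its axis, 42 mm above the bench; it must stay where it was.
- knob_grip (a point): On the axis of the timer's black knob, 64 mm above the bench. Knob: a round skirt 58 mm in diameter, its top 50 mm above the bench, carrying a bar grip 50 mm long (this point's x), 12 mm wide (its y), its top 78 mm above the bench. -x is the pointer (white line). Fingertips gripping the bar can bear on the skirt, which turns with it.
- timer_knob (a joint): Knob angle against the housing, rad, 0 at the zero mark, growing clockwise from above: 0.105 a minute, 15 minutes = 1.571. Starts at 1 to 5 minutes. Stiff: takes 0.22 N m and stays where left. Under its own weight alone the timer turns on its feet with the knob; 15 to 20 N of downward press holds it, over 27 N strains it. Knob and feet are rigid: a millimetre of travel is many newtons.
- soak_plate: The fixed soak plate; origin at the centre of its underside on the bench, z up.
- sample: The sample sleeve itself; origin at the centre of its underside.
- master: The master sleeve itself; origin at the centre of its underside.
- flanged_bush: Bystander: steel bush, 39 mm tall, with a 68 mm flange at its foot; origin at the centre of its underside.
- ring_gauge: Bystander: steel ring gauge, 72 mm diameter, 38 mm bore, 24 mm tall; origin at the centre of its underside.
- table: The bench; its top is at height 0.
Mind the look-alikes: they are no part of the job. Leave any yellow look-alike of the sample alone.

How it is judged (in metres and radians):
On the way, in this order (a step that is already met when the one before it is completed fails the run):
1. the sample sleeve sits flat on the soak plate, over the empty post, and is released (horizontal distance between sample_center and free_post below 0.005 m and z of sample_center in the frame of free_post below 0.0325 m and angle between sample's own z axis and vertical below 0.06 rad and contact force between the fingers and sample below 0.5 N), for 0.2 s.
2. the timer is wound to 15 minutes (value of joint timer_knob between 1.445 and 1.697 rad), for 0.2 s.
At the end, for the whole second after the job is handed in: The sample sits upright and flat on the soak plate over the empty post (axis within 5 mm, within 2.5 mm of home); the timer reads 15 minutes within 1.2 minutes and stands at rest, its centre and its zero mark within 12 mm of where they were (all of step 2 and horizontal distance between sample_center and free_post below 0.005 m and z of sample_center in the frame of free_post below 0.0325 m and angle between sample's own z axis and vertical below 0.06 rad and distance of each of timer_zero, timer from where it was at the start of the episode below 0.012 m and angle between timer's own z axis and vertical below 0.03 rad and linear speed of timer below 0.01 m/s); the robot touches nothing.
It fails at once if the timer is pressed on the bench with more than 32 N (contact force between timer and table above 32 N).
It fails at once if the timer's housing spins or is shoved: its zero mark is more than 20 mm from where it was (distance of timer_zero from where it was at the start of the episode above 0.02 m).
It fails at once if the sample is forced on the soak plate with more than 45 N, or dropped (faster than 0.4 m/s out of the fingers) (contact force between sample and soak_plate above 45 N or (linear speed of sample above 0.4 m/s and contact force between the fingers and sample below 0.5 N)).
It fails at once if the master sleeve is moved by more than 15 mm (distance of master from where it was at the start of the episode above 0.015 m).
It fails at once if the flanged bush or the ring gauge is moved by more than 20 mm (distance of any of flanged_bush, ring_gauge from where it was at the start of the episode above 0.02 m).
It also fails if it takes over 58 s, if anything falls off the work surface, if the arm or the gripper's body presses on something with over 40 N, if the wrist force passes 120 N, or if a joint passes its speed limit or range.

## Working session

There is one attempt and no reset: what is moved stays moved. The work goes in short steps, Python scripts to look and compute and a tool call to move; the robot and the scene stay as the last step left them, time stands still between calls to the robot, and variables do not carry over. Pictures are saved under pics/ and viewed, about 8 in all and at most 12, crops included, and the job is handed in when it is done.

Besides the shell and the picture viewer there is one more tool, called as name(argument=value, ...), one argument or row to a line, values as JSON. play_rows: Moves the arm, as the interface text tells. Its arguments: {"type":"object","properties":{"series":{"type":"array","items":{"type":"array","items":{"type":"number"}}}},"required":["series"]}

```bash
mkdir -p pics; cat > h.py <<'E'
import numpy as np, cv2
from scipy.spatial.transform import Rotation as R
from bench import read_state, get_image, job_done
def ray(im,u,v):
    K=np.array(im["intrinsics"]);o=np.array(im["origin"],float)
    q=np.array(im["orientation"],float)
    M=R.from_quat(q).as_matrix() if q.size==4 else q.reshape(3,3)
    return o,M@np.linalg.solve(K,[u,v,1.])
def onz(im,u,v,z):
    o,d=ray(im,u,v);return o+d*(z-o[2])/d[2]
def proj(im,p):
    K=np.array(im["intrinsics"]);o=np.array(im["origin"],float);q=np.array(im["orientation"],float)
    M=R.from_quat(q).as_matrix() if q.size==4 else q.reshape(3,3)
    c=K@(M.T@(np.array(p,float)-o));return c[:2]/c[2]
def save(im,n): cv2.imwrite("pics/"+n,im["color"][:,:,::-1])
E
python3 - <<'E'
from h import *
import pickle
s=read_state();print(s)
d={}
for n in("scene","top","wrist"):
    d[n]=get_image(n);print(n,d[n]["origin"],d[n]["orientation"],np.array(d[n]["intrinsics"]).tolist())
pickle.dump(d,open("im0.pkl","wb"))
save(d["top"],"top0.png")
save(d["scene"],"scene0.png")
E
```

```text
{'clock': 0.0, 'joints': array([ 1.52262395e+00,  3.85579353e-01,  6.60574608e-03, -5.22465889e-04,
       -1.19400207e+00, -2.58600312e-01]), 'joint_vel': array([ 0.00020574,  0.00048385, -0.00052209,  0.00072479,  0.00049407,
       -0.00019335]), 'joint_efforts': array([ 6.51883420e-04, -3.92293561e+01,  1.88393354e+01,  4.18601230e+00,
       -4.62678523e-03, -4.07615360e-06]), 'position': array([188.53805593, 595.25982135, 230.19648882]), 'ee_rot': array([ 0.41829972, -0.57007132,  0.57105344, -0.41706355]), 'contact_force': array([0.06562851, 0.92949315, 0.12237899]), 'wrist_torque': array([-0.00465923,  0.02495338, -0.01088971]), 'gripper_width': 85.501448144501}
scene [1440.63022211 -278.69068254  662.90372735] [ 0.70147993  0.51247543 -0.2827029  -0.40666191] [[522.8008029109043, 0.0, 279.77098041361853], [0.0, 522.8008029109043, 199.65524818149547], [0.0, 0.0, 1.0]]
top [ 451.75788349   29.60417035 1093.59805918] [ 0.71585136 -0.69670456  0.04047473 -0.02283386] [[430.06870615128474, 0.0, 285.0830551838682], [0.0, 430.06870615128474, 209.3135478905959], [0.0, 0.0, 1.0]]
wrist [264.93109839 571.22819411 372.49868988] [-0.58336299  0.79686463  0.12638603 -0.0933861 ] [[324.8384231185908, 0.0, 281.39449232698183], [0.0, 324.8384231185908, 213.28102984018224], [0.0, 0.0, 1.0]]
```

View pics/top0.png

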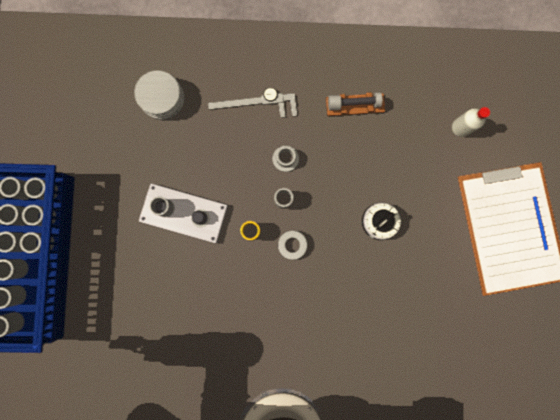

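View pics/scene0.png

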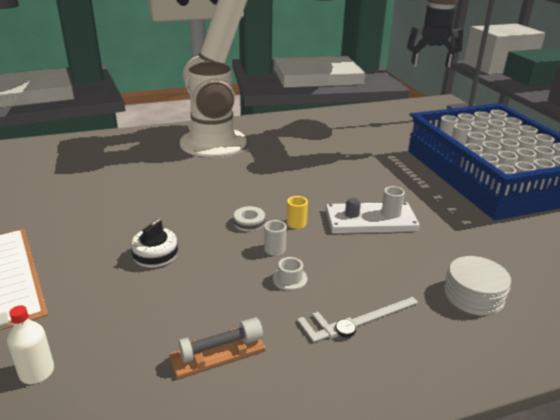

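The top view shows the sample near (284,198), between the flanged bush (286,158) and the ring gauge (293,245). The yellow decoy is at (250,231), the plate's empty post at (199,217), the master at (160,206) and the timer at (382,221). The scene view agrees.

```bash
python3 - <<'E'
from h import *
import pickle
d=pickle.load(open("im0.pkl","rb"));c=d["top"]["color"][:,:,::-1]
a=cv2.resize(c[170:260,130:320],None,fx=4,fy=4,interpolation=cv2.INTER_CUBIC)
b=cv2.resize(c[195:247,355:410],None,fx=4,fy=4,interpolation=cv2.INTER_CUBIC)
s=d["scene"]["color"][:,:,::-1]
e=cv2.resize(s[185:290,225:430],None,fx=2,fy=2,interpolation=cv2.INTER_CUBIC)
o=np.zeros((590,800,3),np.uint8)
o[:360,:760]=a;o[362:362+208,:220]=b;o[362:362+210,240:240+410]=e
cv2.imwrite("pics/c0.png",o)
t=d["top"]
for n,u,v,z in(("sample",284,198,60),("post",199,217,57),("master",160,206,80),("timer",382,221,42)):print(n,onz(t,u,v,z).round(1))
E
```

```text
sample [572.3   8.3  60. ]
post [520.8 211.4  57. ]
master [542.6 299.7  80. ]
timer [ 524.4 -235.    42. ]
```

View pics/c0.png

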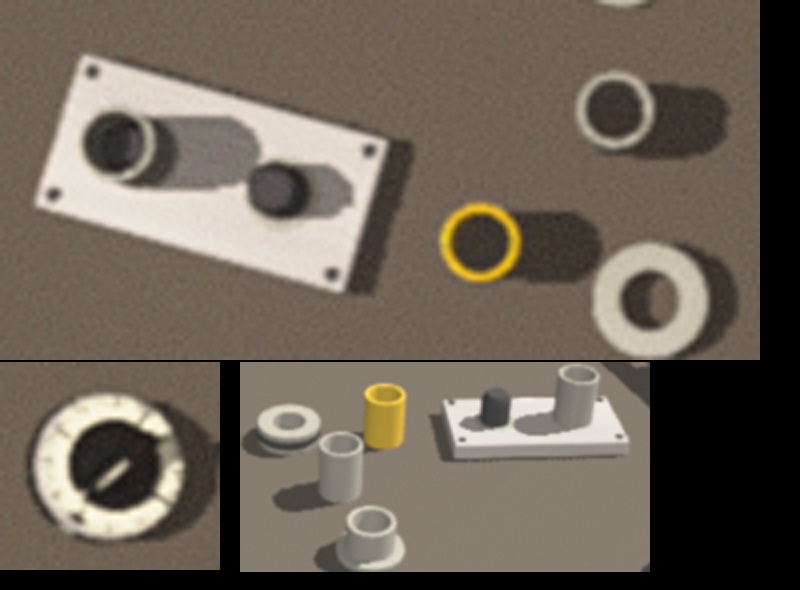

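```bash
cat >> h.py <<'E'
def plan(p,jaw,step=.05,ang=.14,n=None):
    """rows to reach TCP p (mm), tool down, jaw axis at world angle jaw (rad, mod pi)"""
    s=read_state();P=s["position"];M=R.from_quat(s["ee_rot"]).as_matrix()
    best=None
    for a in(jaw,jaw+np.pi,jaw-np.pi):
        x=np.array([np.cos(a),np.sin(a),0]);y=np.array([0,0,-1.]);T=np.c_[x,y,np.cross(x,y)]
        w=R.from_matrix(M.T@T).as_rotvec()
        if best is None or np.linalg.norm(w)<np.linalg.norm(best):best=w
    w=best;dp=(np.array(p,float)-P)/1000
    n=n or int(max(1,np.ceil(np.linalg.norm(dp)/step),np.ceil(np.linalg.norm(w)/ang)))
    print("at",P.round(1),"jaw",np.arctan2(M[1,0],M[0,0]).round(3),"dw",w.round(3),"q6",s["joints"].round(2),"F",np.round(s["contact_force"],1),"open",round(s["gripper_width"],1),"t",s["clock"])
    for i in range(n):
        Mi=M@R.from_rotvec(w*i/n).as_matrix()
        print([*[float(v) for v in (Mi.T@dp/n).round(4)],*[float(v) for v in (w/n).round(3)]])
E
python3 - <<'E'
from h import *
import pickle
d=pickle.load(open("im0.pkl","rb"));t=d["top"]
for n,u,v,z in(("sample",283.4,197.2,60),("bush",286,158,39),("ring",292,244.5,24),("yel",249.8,230.2,60)):print(n,onz(t,u,v,z).round(1))
plan([572,8,190],np.pi/2,step=.045)
E
```

```text
sample [574.2   9.8  60. ]
bush [675.1   5.5  39. ]
ring [461.1 -15.3  24. ]
yel [492.3  88.3  60. ]
at [188.6 595.4 230.4] jaw -1.878 dw [ 0.    -0.307  0.002] q6 [ 1.52  0.39  0.01 -0.   -1.19 -0.26] F [ 0.4 -0.4  0.7] open 85.5 t 0.15
[0.0278, 0.0026, 0.0339, 0.0, -0.019, 0.0]
[0.0284, 0.0026, 0.0334, 0.0, -0.019, 0.0]
[0.029, 0.0026, 0.0328, 0.0, -0.019, 0.0]
[0.0297, 0.0026, 0.0323, 0.0, -0.019, 0.0]
[0.0303, 0.0026, 0.0317, 0.0, -0.019, 0.0]
[0.0309, 0.0026, 0.0311, 0.0, -0.019, 0.0]
[0.0315, 0.0026, 0.0305, 0.0, -0.019, 0.0]
[0.032, 0.0026, 0.0299, 0.0, -0.019, 0.0]
[0.0326, 0.0026, 0.0293, 0.0, -0.019, 0.0]
[0.0332, 0.0026, 0.0287, 0.0, -0.019, 0.0]
[0.0337, 0.0025, 0.028, 0.0, -0.019, 0.0]
[0.0342, 0.0025, 0.0274, 0.0, -0.019, 0.0]
[0.0348, 0.0025, 0.0267, 0.0, -0.019, 0.0]
[0.0353, 0.0025, 0.026, 0.0, -0.019, 0.0]
[0.0358, 0.0025, 0.0254, 0.0, -0.019, 0.0]
[0.0362, 0.0025, 0.0247, 0.0, -0.019, 0.0]
```

play_rows(
  series=[
    [0.028,0.002,0.034,0,-0.02,0,0.085],
    [0.028,0.002,0.033,0,-0.02,0,0.085],
    [0.029,0.002,0.033,0,-0.02,0,0.085],
    [0.03,0.002,0.032,0,-0.02,0,0.085],
    [0.03,0.002,0.032,0,-0.02,0,0.085],
    [0.031,0.002,0.031,0,-0.02,0,0.085],
    [0.032,0.002,0.03,0,-0.02,0,0.085],
    [0.032,0.002,0.03,0,-0.02,0,0.085],
    [0.033,0.002,0.029,0,-0.02,0,0.085],
    [0.033,0.002,0.029,0,-0.02,0,0.085],
  ],
)

```text
clock: 1.15
position: [435.0, 219.5, 207.3]
ee_rot: [0.479, -0.521, 0.522, -0.476]
contact_force: [0.4, 0.0, 1.7]
gripper_width: 85.1
```

```bash
python3 -c "
from h import *
plan([565,10,190],np.pi/2,step=.045)"
```

```text
at [435.  219.5 207.3] jaw -1.659 dw [ 0.001 -0.088  0.005] q6 [ 0.8   0.17 -0.36  0.   -1.05  0.68] F [0.4 0.  1.7] open 85.1 t 1.15
[0.0329, 0.003, 0.0247, 0.0, -0.015, 0.001]
[0.0332, 0.003, 0.0242, 0.0, -0.015, 0.001]
[0.0336, 0.003, 0.0237, 0.0, -0.015, 0.001]
[0.0339, 0.003, 0.0232, 0.0, -0.015, 0.001]
[0.0343, 0.0029, 0.0227, 0.0, -0.015, 0.001]
[0.0346, 0.0029, 0.0222, 0.0, -0.015, 0.001]
```

play_rows(
  series=[
    [0.033,0.003,0.025,0,-0.015,0.001,0.085],
    [0.033,0.003,0.024,0,-0.015,0.001,0.085],
    [0.034,0.003,0.024,0,-0.015,0.001,0.085],
    [0.034,0.003,0.023,0,-0.015,0.001,0.085],
    [0.034,0.003,0.023,0,-0.015,0.001,0.085],
    [0.035,0.003,0.022,0,-0.015,0.001,0.085],
    [0,0,0,0,0,0,0.085],
  ],
)

```text
clock: 1.85
position: [570.8, -4.1, 187.2]
ee_rot: [-0.501, 0.501, -0.499, 0.5]
contact_force: [-0.3, 1.3, 0.2]
gripper_width: 85.3
```

```bash
python3 - <<'E'
from h import *
import pickle
plan([574,9.5,190],np.pi/2,n=1)
w=get_image("wrist");pickle.dump(w,open("w1.pkl","wb"));save(w,"w1.png")
print(proj(w,[574,9.5,60]),w["origin"])
E
```

```text
at [570.8  -4.1 187.2] jaw -1.57 dw [ 0.003  0.001 -0.001] q6 [ 0.28  0.33 -0.19 -0.   -1.05  1.3 ] F [-0.3  1.3  0.2] open 85.3 t 1.85
[-0.0136, -0.0028, 0.0032, 0.003, 0.001, -0.001]
[265.61566828 200.59884701] [651.28979272  -4.58846206 329.02649557]
```

View pics/w1.png

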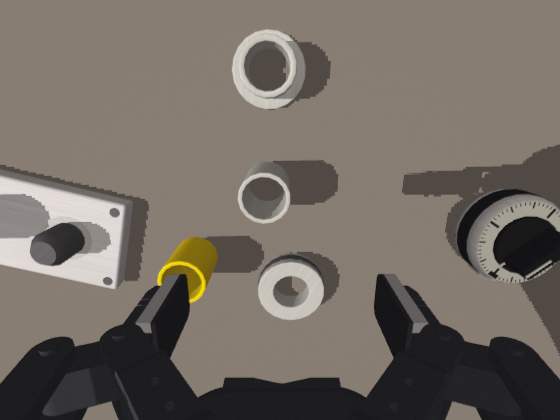

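The wrist view shows the sample rim centred at about (264.5,198). The bush is above it, the ring below, the yellow sleeve lower left, and the post top is at about (44,249).

```bash
python3 - <<'E'
from h import *
import pickle
w=pickle.load(open("w1.pkl","rb"));t=pickle.load(open("im0.pkl","rb"))["top"]
print("sample",onz(w,264.5,198,60),"post",onz(w,44,250,57),"top post",onz(t,130+277/4-.4,170+189/4-.4,50))
plan([573.5,9.8,60],np.pi/2,n=3)
E
```

```text
sample [576.31913542  10.42515011  60.        ] post [525.699222   213.69782789  57.        ] top post [521.62919792 213.00386879  50.        ]
at [569.9  -2.7 187.2] jaw -1.569 dw [ 0.004  0.002 -0.002] q6 [ 0.28  0.33 -0.19 -0.   -1.05  1.3 ] F [ 0.4  0.7 -0.7] open 84.5 t 1.9
[-0.0041, 0.0424, 0.0014, 0.001, 0.001, -0.001]
[-0.0041, 0.0424, 0.0013, 0.001, 0.001, -0.001]
[-0.0042, 0.0424, 0.0013, 0.001, 0.001, -0.001]
```

play_rows(
  series=[
    [-0.0065,0.027,0.0025,0.001,0,0,0.085],
    [-0.0065,0.028,0.0025,0.001,0,0,0.085],
    [0,0.028,0,0,0,0,0.085],
    [0,0.028,0,0,0,0,0.085],
    [0,0.028,0,0,0,0,0.085],
    [0,0.025,0,0,0,0,0.085],
    [0,0,0,0,0,0,0.085],
  ],
)

```text
clock: 2.6
position: [573.8, 16.3, 20.2]
ee_rot: [-0.5, 0.499, -0.498, 0.503]
contact_force: [-0.6, 0.0, 1.1]
gripper_width: 84.9
```

```bash
python3 -c "
from h import *
plan([575,10,23],np.pi/2,n=1)"
```

```text
at [573.8  16.3  20.2] jaw -1.565 dw [-0.002  0.006 -0.004] q6 [ 0.31  0.53 -0.36 -0.   -0.67  1.27] F [-0.6  0.   1.1] open 84.9 t 2.6
[0.0063, -0.0028, 0.0012, -0.002, 0.006, -0.004]
```

play_rows(
  series=[
    [0.006,-0.002,0.001,0,0,0,0.085],
    [0,0,0,0,0,0,0.05],
    [0,0,0,0,0,0,0.04],
    [0,0,0,0,0,0,0.04],
    [0,0,0,0,0,0,0.04],
    [0,0,0,0,0,0,0.04],
    [0,0,0,0,0,0,0.04],
    [0,0,0,0,0,0,0.04],
  ],
)

```text
clock: 3.4
position: [576.6, 11.6, 27.7]
ee_rot: [-0.498, 0.497, -0.499, 0.506]
contact_force: [-0.7, 0.5, -2.5]
gripper_width: 44.4
```

```bash
python3 - <<'E'
from h import *
plan([575,10,130],np.pi/2,n=4)
E
```

```text
at [576.6  11.6  27.7] jaw -1.563 dw [-0.009  0.008 -0.006] q6 [ 0.3   0.52 -0.35 -0.   -0.68  1.28] F [-0.7  0.5 -2.5] open 44.4 t 3.4
[0.0003, -0.0256, -0.0002, -0.002, 0.002, -0.001]
[0.0003, -0.0256, -0.0002, -0.002, 0.002, -0.001]
[0.0003, -0.0256, -0.0003, -0.002, 0.002, -0.001]
[0.0004, -0.0256, -0.0003, -0.002, 0.002, -0.001]
```

play_rows(
  series=[
    [0,-0.015,0,-0.002,0,0,0.04],
    [0,-0.025,0,-0.002,0,0,0.04],
    [0,-0.03,0,-0.002,0,0,0.04],
    [0,-0.032,0,-0.002,0,0,0.04],
    [0,0,0,0,0,0,0.04],
  ],
)

```text
clock: 3.9
position: [574.0, 10.5, 129.8]
ee_rot: [0.503, -0.501, 0.496, -0.501]
contact_force: [0.7, -0.2, -2.5]
gripper_width: 44.2
```

```bash
python3 - <<'E'
from h import *
plan([523,212.5,130],np.pi/2,step=.03)
E
```

```text
at [574.   10.5 129.8] jaw -1.564 dw [ 0.007  0.007 -0.004] q6 [ 0.3   0.39 -0.25 -0.01 -0.93  1.28] F [ 0.7 -0.2 -2.5] open 44.2 t 3.9
[-0.0289, 0.0001, -0.0071, 0.001, 0.001, -0.001]
[-0.0289, 0.0001, -0.0071, 0.001, 0.001, -0.001]
[-0.0289, 0.0001, -0.0071, 0.001, 0.001, -0.001]
[-0.0289, 0.0001, -0.0072, 0.001, 0.001, -0.001]
[-0.0289, 0.0, -0.0072, 0.001, 0.001, -0.001]
[-0.0289, 0.0, -0.0072, 0.001, 0.001, -0.001]
[-0.0289, -0.0, -0.0073, 0.001, 0.001, -0.001]
```

play_rows(
  series=[
    [-0.02,0,-0.007,0.001,0.001,-0.001,0.04],
    [-0.029,0,-0.007,0.001,0.001,-0.001,0.04],
    [-0.029,0,-0.007,0.001,0.001,-0.001,0.04],
    [-0.029,0,-0.007,0.001,0.001,-0.001,0.04],
    [-0.01,0,-0.007,0,0,0,0.04],
    [0,0,0,0,0,0,0.04],
  ],
)

```text
clock: 4.5
position: [533.7, 129.3, 124.7]
ee_rot: [-0.503, 0.503, -0.498, 0.496]
contact_force: [-0.1, -0.5, -1.6]
gripper_width: 44.6
```

```bash
python3 - <<'E'
from h import *
import pickle
plan([523,212.5,130],np.pi/2,step=.03)
w=get_image("wrist");pickle.dump([w,read_state()],open("w2.pkl","wb"))
t=get_image("top")
c=w["color"][:,:,::-1];cv2.imwrite("pics/w2.png",cv2.resize(c[100:360,0:390],None,fx=2,fy=2,interpolation=cv2.INTER_CUBIC))
print(proj(w,[523,212.5,57]))
E
```

```text
at [533.7 129.3 124.7] jaw -1.573 dw [ 0.012 -0.002  0.002] q6 [ 0.53  0.36 -0.32 -0.01 -0.9   1.04] F [-0.1 -0.5 -1.6] open 44.6 t 4.5
[-0.0277, -0.0018, -0.0036, 0.004, -0.001, 0.001]
[-0.0277, -0.0018, -0.0036, 0.004, -0.001, 0.001]
[-0.0277, -0.0018, -0.0036, 0.004, -0.001, 0.001]
[162.14801816 242.54037103]
```

View pics/w2.png

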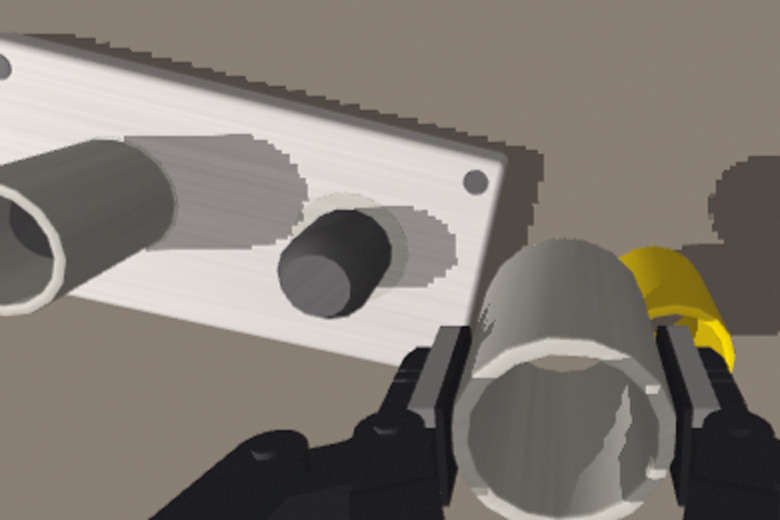

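The wrist crop shows the post's top face at about (158,243) full-frame, its foot ring near (176,222), and the held sleeve's rim spanning columns 226–338 with its upper edge at row 269.

```bash
python3 - <<'E'
from h import *
import pickle
w,s=pickle.load(open("w2.pkl","rb"));P=s["position"];print(P)
print("post top",onz(w,157.5,242.7,57).round(1),"foot",onz(w,176,222.5,20).round(1))
zr=P[2]+32.3
th=np.linspace(0,2*np.pi,73)
for dx in(-4,-2,0,2,4):
    q=np.array([proj(w,[P[0]+dx+23*np.cos(a),P[1]+23*np.sin(a),zr]) for a in th])
    print(dx,"rim u",q[:,0].min().round(1),q[:,0].max().round(1),"v",q[:,1].min().round(1),q[:,1].max().round(1))
E
```

```text
[534.05668251 128.79738763 124.63777946]
post top [522.9 215.8  57. ] foot [524.2 214.   20. ]
-4 rim u 224.9 339.5 v 276.4 372.2
-2 rim u 224.6 339.7 v 271.7 368.5
0 rim u 224.3 340.0 v 267.0 364.7
2 rim u 224.0 340.3 v 262.2 360.9
4 rim u 223.7 340.6 v 257.3 357.1
```

```bash
python3 - <<'E'
from h import *
plan([524.5,214.5,115],np.pi/2,n=5)
E
```

```text
at [534.6 128.2 124.9] jaw -1.575 dw [ 0.011 -0.004  0.002] q6 [ 0.53  0.37 -0.31 -0.   -0.9   1.04] F [ 0.8 -0.6 -2.1] open 44.4 t 4.6
[-0.0172, 0.002, -0.0021, 0.002, -0.001, 0.0]
[-0.0172, 0.002, -0.0021, 0.002, -0.001, 0.0]
[-0.0172, 0.002, -0.002, 0.002, -0.001, 0.0]
[-0.0173, 0.002, -0.002, 0.002, -0.001, 0.0]
[-0.0173, 0.002, -0.002, 0.002, -0.001, 0.0]
```

play_rows(
  series=[
    [-0.017,0,-0.002,0.002,-0.001,0,0.04],
    [-0.018,0,-0.002,0.002,-0.001,0,0.04],
    [-0.018,0,-0.002,0.002,-0.001,0,0.04],
    [-0.017,0.003,-0.002,0.002,-0.001,0,0.04],
    [-0.012,0.003,-0.002,0.002,0,0,0.04],
    [0,0,0,0,0,0,0.04],
  ],
)

```text
clock: 5.2
position: [525.6, 210.9, 117.0]
ee_rot: [0.499, -0.502, 0.502, -0.497]
contact_force: [-0.8, 0.0, -1.9]
gripper_width: 43.9
```

```bash
python3 - <<'E'
from h import *
import pickle
plan([524.5,214.5,95],np.pi/2,n=1)
t=get_image("top");w=get_image("wrist")
a=cv2.resize(w["color"][180:420,160:400,::-1],(560,560),interpolation=cv2.INTER_CUBIC)
b=cv2.resize(t["color"][180:250,170:230,::-1],None,fx=4,fy=4,interpolation=cv2.INTER_CUBIC)
o=np.zeros((560,800,3),np.uint8);o[:,:560]=a;o[:280,560:]=b;cv2.imwrite("pics/w3.png",o)
E
```

```text
at [525.6 210.9 117. ] jaw -1.579 dw [ 0.001 -0.008  0.003] q6 [ 0.67  0.4  -0.29  0.   -0.89  0.89] F [-0.8  0.  -1.9] open 43.9 t 5.2
[-0.0036, 0.022, -0.0011, 0.001, -0.008, 0.003]
```

View pics/w3.png

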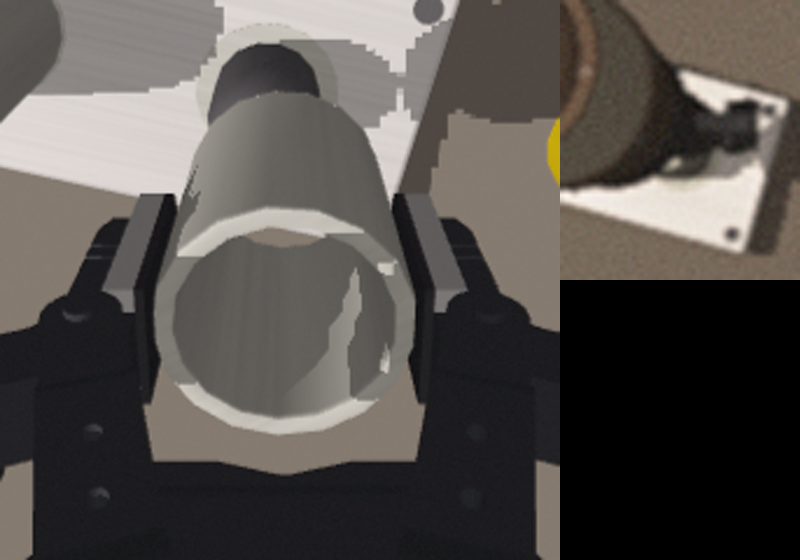

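The view shows the sleeve rim at columns 226–338 and rows 269–366, with the post's foot ring behind it at columns 244–305.

```bash
python3 - <<'E'
from h import *
w=get_image("wrist");s=read_state();P=s["position"]
print(P, "foot",onz(w,274.6,216,20).round(1))
th=np.linspace(0,2*np.pi,73)
for c,r,z in(([523.5,214.5],23,20),([523.5,214.5],17.5,20),([P[0]-1,P[1]],23,P[2]+32.3)):
    q=np.array([proj(w,[c[0]+r*np.cos(a),c[1]+r*np.sin(a),z]) for a in th])
    print("u",q[:,0].min().round(1),q[:,0].max().round(1),"v",q[:,1].min().round(1),q[:,1].max().round(1))
E
```

```text
[525.8266505  209.48805899 117.4709691 ] foot [525.3 214.6  20. ]
u 245.3 304.3 v 189.4 245.3
u 252.3 297.3 v 196.4 238.9
u 223.9 339.5 v 269.3 367.4
```

play_rows(
  series=[
    [-0.005,0.003,-0.001,0,-0.004,0.002,0.04],
    [0,0.005,0,0,-0.004,0.001,0.04],
    [0,0.008,0,0,0,0,0.04],
    [0,0.006,0,0,0,0,0.04],
  ],
)

```text
clock: 5.75
position: [525.5, 213.6, 94.9]
ee_rot: [-0.499, 0.501, -0.5, 0.5]
contact_force: [0.1, -0.8, -3.0]
gripper_width: 44.7
```

```bash
python3 - <<'E'
from h import *
plan([524.3,214.5,88],np.pi/2,n=1)
E
```

```text
at [525.5 213.6  94.9] jaw -1.574 dw [-0.    -0.003 -0.002] q6 [ 0.67  0.42 -0.31 -0.   -0.83  0.9 ] F [ 0.1 -0.8 -3. ] open 44.7 t 5.75
[-0.0009, 0.0069, -0.0012, -0.0, -0.003, -0.002]
```

play_rows(
  series=[
    [-0.001,0.004,-0.001,0,-0.002,0,0.04],
    [0,0.004,0,0,0,0,0.04],
    [0,0.004,0,0,0,0,0.04],
    [0,0.002,0,0,0,0,0.04],
  ],
)

```text
clock: 6.15
position: [523.8, 213.8, 78.2]
ee_rot: [-0.5, 0.501, -0.5, 0.499]
contact_force: [0.2, -0.4, -2.4]
gripper_width: 44.5
```

```bash
python3 - <<'E'
from h import *
plan([524.3,214.5,75],np.pi/2,n=1)
E
```

```text
at [523.8 213.8  78.2] jaw -1.572 dw [ 0.002 -0.001  0.   ] q6 [ 0.67  0.44 -0.33 -0.   -0.8   0.9 ] F [ 0.2 -0.4 -2.4] open 44.5 t 6.15
[-0.0007, 0.0032, 0.0005, 0.002, -0.001, 0.0]
```

play_rows(
  series=[
    [-0.0005,0.003,0.0005,0,0,0,0.04],
    [0,0.003,0,0,0,0,0.04],
    [0,0.003,0,0,0,0,0.04],
  ],
)

```text
clock: 6.45
position: [524.8, 215.1, 69.0]
ee_rot: [-0.5, 0.501, -0.5, 0.5]
contact_force: [-1.0, 0.8, -2.3]
gripper_width: 44.3
```

```bash
python3 - <<'E'
from h import *
plan([524.3,214.5,60],np.pi/2,n=1)
E
```

```text
at [524.8 215.1  69. ] jaw -1.572 dw [ 0.001 -0.001 -0.001] q6 [ 0.67  0.46 -0.34 -0.   -0.78  0.9 ] F [-1.   0.8 -2.3] open 44.3 t 6.45
[0.0006, 0.009, -0.0005, 0.001, -0.001, -0.001]
```

Past the taper with no contact force; continuing.

play_rows(
  series=[
    [0,0.003,0,0,0,0,0.04],
    [0,0.003,0,0,0,0,0.04],
    [0,0.003,0,0,0,0,0.04],
    [0,0.003,0,0,0,0,0.04],
  ],
)

```text
clock: 6.85
position: [525.0, 215.3, 56.2]
ee_rot: [-0.499, 0.501, -0.5, 0.5]
contact_force: [0.4, 0.4, -2.7]
gripper_width: 44.5
```

```bash
python3 - <<'E'
from h import *
plan([524.3,214.5,48],np.pi/2,n=1)
E
```

```text
at [525.  215.3  56.2] jaw -1.572 dw [ 0.    -0.001 -0.001] q6 [ 0.67  0.47 -0.35 -0.   -0.75  0.9 ] F [ 0.4  0.4 -2.7] open 44.5 t 6.85
[0.0008, 0.0082, -0.0007, 0.0, -0.001, -0.001]
```

play_rows(
  series=[
    [0,0.003,0,0,0,0,0.04],
    [0,0.002,0,0,0,0,0.04],
    [0,0.001,0,0,0,0,0.04],
  ],
)

```text
clock: 7.15
position: [524.9, 215.2, 49.3]
ee_rot: [-0.5, 0.501, -0.5, 0.5]
contact_force: [-1.0, 0.8, -2.8]
gripper_width: 44.2
```

play_rows(
  series=[
    [0,0.001,0,0,0,0,0.04],
  ],
)

```text
clock: 7.25
position: [524.9, 215.2, 48.3]
ee_rot: [-0.5, 0.501, -0.5, 0.5]
contact_force: [-0.6, -0.0, -1.2]
gripper_width: 44.6
```

play_rows(
  series=[
    [0,0.001,0,0,0,0,0.04],
  ],
)

```text
clock: 7.35
position: [525.0, 215.3, 47.3]
ee_rot: [-0.5, 0.501, -0.5, 0.5]
contact_force: [-3.2, 0.3, 3.3]
gripper_width: 44.2
```

play_rows(
  series=[
    [0,0,0,0,0,0,0.05],
    [0,0,0,0,0,0,0.06],
    [0,0,0,0,0,0,0.065],
    [0,0,0,0,0,0,0.065],
    [0,0,0,0,0,0,0.065],
  ],
)

```text
clock: 7.85
position: [526.6, 215.8, 49.0]
ee_rot: [-0.499, 0.5, -0.5, 0.502]
contact_force: [0.6, 0.5, 0.8]
gripper_width: 64.8
```

```bash
python3 - <<'E'
from h import *
plan([524.3,214.5,190],np.pi/2,n=5)
E
```

```text
at [526.6 215.8  49. ] jaw -1.571 dw [-0.003  0.    -0.003] q6 [ 0.67  0.48 -0.35  0.   -0.73  0.9 ] F [0.6 0.5 0.8] open 64.8 t 7.85
[0.0002, -0.0282, -0.0004, -0.001, 0.0, -0.001]
[0.0002, -0.0282, -0.0004, -0.001, 0.0, -0.001]
[0.0002, -0.0282, -0.0004, -0.001, 0.0, -0.001]
[0.0002, -0.0282, -0.0004, -0.001, 0.0, -0.001]
[0.0002, -0.0282, -0.0004, -0.001, 0.0, -0.001]
```

play_rows(
  series=[
    [0,-0.015,0,0,0,0,0.065],
    [0,-0.028,0,0,0,0,0.065],
    [0,-0.03,0,0,0,0,0.065],
    [0,-0.03,0,0,0,0,0.065],
    [0,-0.03,0,0,0,0,0.065],
    [0,0,0,0,0,0,0.065],
  ],
)

```text
clock: 8.45
position: [525.9, 214.8, 186.4]
ee_rot: [-0.5, 0.5, -0.5, 0.5]
contact_force: [0.0, 0.2, 0.7]
gripper_width: 65.1
```

```bash
python3 - <<'E'
from h import *
s=get_image("scene");w=get_image("wrist");S=cv2.resize(s["color"][170:260,300:440,::-1],(560,360),interpolation=cv2.INTER_CUBIC)
o=np.zeros((590,800,3),np.uint8);o[:360,:560]=S;o[362:572,:280]=cv2.resize(w["color"][:,:,::-1],(280,210));cv2.imwrite("pics/s3.png",o)
for q in ([523.3,214.5,80],[523.3,214.5,20]):print(proj(s,q))
plan([525,-225,200],np.pi/2,n=10)
E
```

```text
[353.82138041 191.61427251]
[351.43178727 214.07936724]
at [523.6 213.7 182.3] jaw -1.572 dw [ 0.006 -0.001  0.003] q6 [ 0.67  0.33 -0.21 -0.   -1.04  0.9 ] F [ 0.2 -0.1 -0.4] open 64.9 t 8.55
[0.0439, -0.0016, 0.0002, 0.001, -0.0, 0.0]
[0.0439, -0.0017, 0.0002, 0.001, -0.0, 0.0]
[0.0439, -0.0017, 0.0002, 0.001, -0.0, 0.0]
[0.0439, -0.0017, 0.0002, 0.001, -0.0, 0.0]
[0.0439, -0.0017, 0.0002, 0.001, -0.0, 0.0]
[0.0439, -0.0017, 0.0002, 0.001, -0.0, 0.0]
[0.0439, -0.0017, 0.0002, 0.001, -0.0, 0.0]
[0.0439, -0.0017, 0.0001, 0.001, -0.0, 0.0]
[0.0439, -0.0017, 0.0001, 0.001, -0.0, 0.0]
[0.0439, -0.0018, 0.0001, 0.001, -0.0, 0.0]
```

View pics/s3.png

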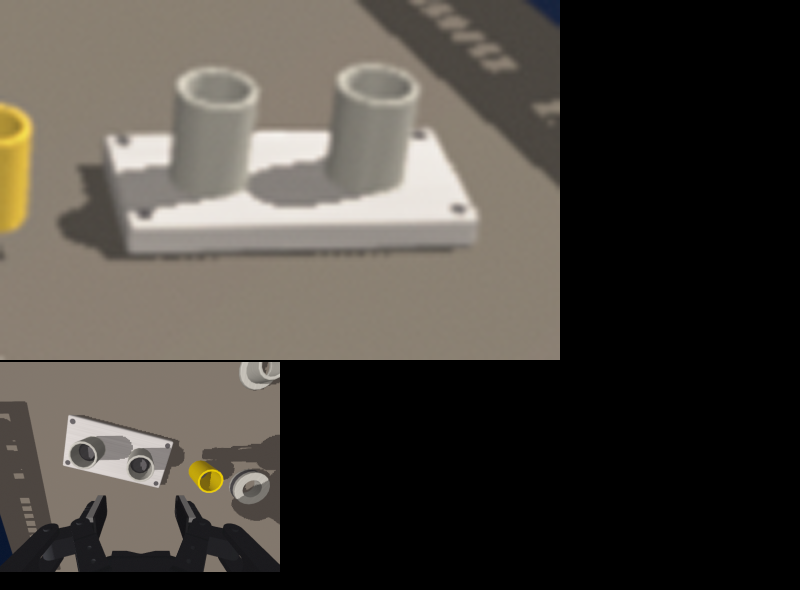

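The sample sits level with the master on the plate, on its projected spot. On to the timer.

```bash
python3 - <<'E'
from h import *
plan([489,-186,190],-2.51,n=10)
E
```

```text
at [523.6 213.7 182.3] jaw -1.572 dw [0.004 0.938 0.006] q6 [ 0.67  0.33 -0.21 -0.   -1.04  0.9 ] F [ 0.2 -0.1 -0.4] open 64.9 t 8.55
[0.04, -0.0006, -0.0034, 0.0, 0.094, 0.001]
[0.0401, -0.0007, 0.0003, 0.0, 0.094, 0.001]
[0.0399, -0.0007, 0.0041, 0.0, 0.094, 0.001]
[0.0393, -0.0007, 0.0078, 0.0, 0.094, 0.001]
[0.0384, -0.0007, 0.0115, 0.0, 0.094, 0.001]
[0.0372, -0.0007, 0.015, 0.0, 0.094, 0.001]
[0.0356, -0.0007, 0.0184, 0.0, 0.094, 0.001]
[0.0337, -0.0008, 0.0217, 0.0, 0.094, 0.001]
[0.0316, -0.0008, 0.0248, 0.0, 0.094, 0.001]
[0.0291, -0.0008, 0.0276, 0.0, 0.094, 0.001]
```

play_rows(
  series=[
    [0.04,-0.001,-0.003,0,0.094,0,0.05],
    [0.04,-0.001,0,0,0.094,0,0.05],
    [0.04,-0.001,0.004,0,0.094,0,0.05],
    [0.039,-0.001,0.008,0,0.094,0,0.05],
    [0.038,-0.001,0.012,0,0.094,0,0.05],
    [0.037,-0.001,0.015,0,0.094,0,0.05],
    [0.036,-0.001,0.018,0,0.094,0,0.05],
    [0.034,-0.001,0.022,0,0.094,0,0.05],
    [0.032,-0.001,0.025,0,0.094,0,0.05],
    [0.02,0,0.02,0,0.05,0,0.05],
  ],
)

```text
clock: 9.55
position: [475.6, -185.5, 179.3]
ee_rot: [-0.236, 0.672, -0.67, 0.211]
contact_force: [0.5, -0.2, 0.0]
gripper_width: 50.0
```

play_rows(
  series=[
    [0,0,0,0,0,0,0.05],
  ],
)

```text
clock: 9.65
position: [474.0, -188.0, 177.6]
ee_rot: [-0.235, 0.673, -0.67, 0.208]
contact_force: [-0.8, 0.5, -0.6]
gripper_width: 50.4
```

```bash
python3 - <<'E'
from h import *
import pickle
plan([524,-235,120],-2.51,n=3)
w=get_image("wrist");pickle.dump([w,read_state()],open("w4.pkl","wb"))
print(proj(w,[524.4,-235,42]))
cv2.imwrite("pics/w4.png",cv2.resize(w["color"][90:330,130:430,::-1],None,fx=2.5,fy=2.5,interpolation=cv2.INTER_CUBIC))
E
```

```text
at [ 474.  -188.   177.6] jaw -2.503 dw [0.016 0.006 0.034] q6 [-0.05  0.25 -0.33  0.01 -1.02  0.69] F [-0.8  0.5 -0.6] open 50.4 t 9.65
[-0.0047, 0.0187, 0.0228, 0.005, 0.002, 0.011]
[-0.0045, 0.0189, 0.0227, 0.005, 0.002, 0.011]
[-0.0044, 0.019, 0.0226, 0.005, 0.002, 0.011]
[260.78888667 120.1097897 ]
```

View pics/w4.png

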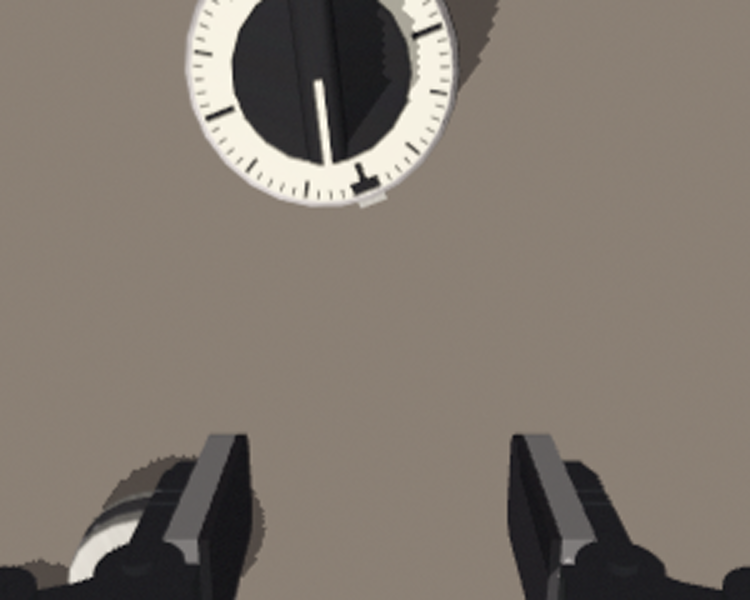

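The wrist crop shows the dial centre at about (323,73). The zero bar is at (364,183), the 15 mark at (219,114) and the 45 mark at (427,32). The white pointer line runs from (318,80) to (328,163), at about 3 minutes.

```bash
python3 - <<'E'
from h import *
import pickle
w,s=pickle.load(open("w4.pkl","rb"))
f=lambda u,v,z:onz(w,130+u/2.5-.3,90+v/2.5-.3,z)[:2]
a=lambda d:np.degrees(np.arctan2(d[1],d[0])).round(1)
m15,m45,z0=f(219,114,42),f(427,32,42),f(365,186,42);c=(m15+m45)/2
print("c",c,"zero ang",a(z0-c),"15",a(m15-c),"45",a(m45-c),"rad",np.linalg.norm(m15-c))
p,q=f(318,80,78),f(328,163,78);print("ptr",a(q-p),q,p,"from c",a(q-c))
th=np.linspace(0,2*np.pi,181)
e=np.array([proj(w,[c[0]+46*np.cos(t),c[1]+46*np.sin(t),42]) for t in th]);e=(e-[130,90])*2.5
print("u",e[:,0].min(),e[:,0].max(),"v",e[:,1].max())
E
```

```text
c [ 526.42026862 -234.50212451] zero ang 147.2 15 57.1 45 -122.9 rad 36.53302009679629
ptr 132.3 [ 510.40568377 -217.07181281] [ 526.34289097 -234.58223428] from c 132.6
u 178.75784297989767 461.377525003462 v 211.31229778638883
```

```bash
python3 - <<'E'
from h import *
plan([525.5,-234.7,110],-2.403,n=4)
E
```

```text
at [ 473.9 -186.9  177.4] jaw -2.502 dw [ 0.019 -0.099  0.033] q6 [-0.05  0.25 -0.33  0.01 -1.02  0.69] F [-0.6  0.1 -0.6] open 50.0 t 9.7
[-0.0038, 0.0164, 0.0176, 0.005, -0.025, 0.008]
[-0.0032, 0.0165, 0.0176, 0.005, -0.025, 0.008]
[-0.0026, 0.0166, 0.0176, 0.005, -0.025, 0.008]
[-0.0021, 0.0167, 0.0175, 0.005, -0.025, 0.008]
```

play_rows(
  series=[
    [-0.004,0.014,0.018,0.005,-0.025,0.008,0.03],
    [-0.003,0.014,0.018,0.005,-0.025,0.008,0.03],
    [-0.003,0.014,0.018,0.005,-0.025,0.008,0.03],
    [-0.002,0.01,0.017,0.005,-0.025,0.008,0.03],
    [0,0,0,0,0,0,0.03],
    [0,0,0,0,0,0,0.03],
  ],
)

```text
clock: 10.3
position: [525.9, -231.0, 116.9]
ee_rot: [-0.262, 0.66, -0.656, 0.256]
contact_force: [-0.7, -0.4, 0.3]
gripper_width: 29.9
```

```bash
python3 - <<'E'
from h import *
plan([525.5,-234.7,90],-2.403,n=2)
E
```

```text
at [ 525.9 -231.   116.9] jaw -2.391 dw [0.007 0.012 0.005] q6 [-0.13  0.41 -0.27 -0.   -0.9   0.88] F [-0.7 -0.4  0.3] open 29.9 t 10.3
[0.0013, 0.0135, 0.0013, 0.004, 0.006, 0.003]
[0.0014, 0.0135, 0.0013, 0.004, 0.006, 0.003]
```

play_rows(
  series=[
    [0.002,0.012,0.002,0.004,0.006,0.003,0.03],
    [0.001,0.01,0.001,0.003,0.006,0.002,0.03],
    [0,0,0,0,0,0,0.03],
  ],
)

```text
clock: 10.6
position: [525.0, -232.6, 94.8]
ee_rot: [-0.256, 0.659, -0.659, 0.256]
contact_force: [-0.4, -0.9, 0.1]
gripper_width: 30.0
```

```bash
python3 - <<'E'
from h import *
plan([525.5,-234.7,64],-2.403,n=2)
w=get_image("wrist")
cv2.imwrite("pics/w5.png",cv2.resize(w["color"][180:420,130:430,::-1],None,fx=2,fy=2,interpolation=cv2.INTER_CUBIC))
E
```

```text
at [ 525.  -232.6   94.8] jaw -2.401 dw [0.001 0.002 0.   ] q6 [-0.14  0.43 -0.3  -0.   -0.84  0.88] F [-0.4 -0.9  0.1] open 30.0 t 10.6
[0.0005, 0.0154, 0.0009, 0.0, 0.001, 0.0]
[0.0005, 0.0154, 0.0009, 0.0, 0.001, 0.0]
```

View pics/w5.png

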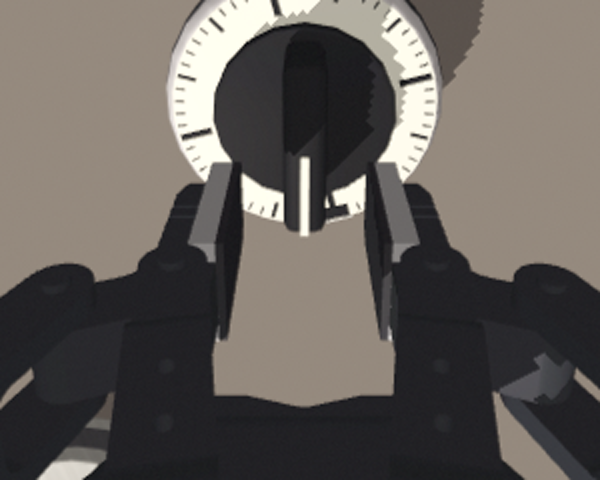

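The bar is parallel to the pads and centred between them: line at column 304.5, pad midpoint 304. Descending to TCP 60, then closing.

play_rows(
  series=[
    [0.0005,0.012,0.001,0,0,0,0.03],
    [0.0005,0.012,0.001,0,0,0,0.03],
    [0,0.006,0,0,0,0,0.03],
    [0,0,0,0,0,0,0.03],
  ],
)

```text
clock: 11.05
position: [526.8, -234.6, 64.5]
ee_rot: [0.255, -0.658, 0.66, -0.257]
contact_force: [-0.4, 0.2, -1.1]
gripper_width: 30.3
```

play_rows(
  series=[
    [0,0,0,0,0,0,0.018],
    [0,0,0,0,0,0,0.008],
    [0,0,0,0,0,0,0.008],
    [0,0,0,0,0,0,0.008],
  ],
)

```text
clock: 11.45
position: [526.6, -234.8, 64.4]
ee_rot: [0.256, -0.659, 0.66, -0.257]
contact_force: [-0.0, -0.2, -2.4]
gripper_width: 10.2
```

```bash
python3 - <<'E'
from h import *
plan([525.5,-234.7,64],-2.403,n=1);print(read_state()["wrist_torque"])
E
```

```text
at [ 526.6 -234.8   64.4] jaw -2.4 dw [-0.002  0.003 -0.001] q6 [-0.14  0.47 -0.32  0.   -0.77  0.88] F [-0.  -0.2 -2.4] open 10.2 t 11.45
[0.0007, 0.0004, -0.0008, -0.002, 0.003, -0.001]
[-0.04811002 -0.03250652 -0.00622198]
```

play_rows(
  series=[
    [0,0.0005,0,0,0,0,0.008],
  ],
)

```text
clock: 11.55
position: [526.6, -234.9, 64.3]
ee_rot: [0.256, -0.658, 0.66, -0.257]
contact_force: [-1.5, 1.2, 3.6]
gripper_width: 10.5
```

play_rows(
  series=[
    [0,0.0005,0,0,0,0,0.008],
  ],
)

```text
clock: 11.65
position: [526.6, -234.9, 64.3]
ee_rot: [0.256, -0.658, 0.66, -0.257]
contact_force: [-0.5, 0.6, 2.2]
gripper_width: 10.8
```

play_rows(
  series=[
    [0,0.0005,0,0,0,0,0.008],
  ],
)

```text
clock: 11.75
position: [526.6, -234.9, 64.3]
ee_rot: [0.256, -0.658, 0.66, -0.257]
contact_force: [-1.9, 0.8, 4.0]
gripper_width: 10.2
```

play_rows(
  series=[
    [0,0.0,0,0,0,0,0.008],
  ],
)

```text
clock: 11.85
position: [526.6, -234.8, 64.3]
ee_rot: [0.255, -0.658, 0.66, -0.257]
contact_force: [-1.3, -0.1, -0.5]
gripper_width: 10.3
```

play_rows(
  series=[
    [0,0.001,0,0,0,0,0.008],
    [0,0.0015,0,0,0,0,0.008],
  ],
)

```text
clock: 12.05
position: [526.7, -234.9, 64.2]
ee_rot: [0.256, -0.658, 0.66, -0.257]
contact_force: [-4.5, 3.6, 13.4]
gripper_width: 10.4
```

play_rows(
  series=[
    [0,0.002,0,0,0,0,0.008],
  ],
)

```text
clock: 12.15
position: [526.8, -234.9, 64.2]
ee_rot: [0.256, -0.658, 0.66, -0.257]
contact_force: [-5.0, 3.2, 14.8]
gripper_width: 10.3
```

play_rows(
  series=[
    [0,0.002,0,0,0,0,0.008],
  ],
)

```text
clock: 12.25
position: [526.7, -234.9, 64.2]
ee_rot: [0.256, -0.658, 0.66, -0.258]
contact_force: [-4.1, 2.7, 12.7]
gripper_width: 10.3
```

play_rows(
  series=[
    [0,0.0024,-0.0005,0,0,0,0.008],
    [0,0.0024,-0.0005,0,0.04,0,0.008],
  ],
)

```text
clock: 12.45
position: [526.7, -234.8, 64.2]
ee_rot: [0.243, -0.661, 0.666, -0.245]
contact_force: [-5.3, 2.5, 13.7]
gripper_width: 10.2
```

play_rows(
  series=[
    [0,0.0024,-0.0005,0,0.04,0,0.008],
  ],
)

```text
clock: 12.55
position: [526.7, -234.9, 64.2]
ee_rot: [0.23, -0.665, 0.671, -0.232]
contact_force: [-4.9, 2.1, 13.4]
gripper_width: 10.1
```

```bash
python3 - <<'E'
from h import *
s=read_state();print(R.from_quat(s["ee_rot"]).as_matrix().round(3),s["wrist_torque"].round(2),s["contact_force"])
plan([526.5,-234.7,64],-2.403,n=1)
E
```

```text
[[-0.786  0.006  0.618]
 [-0.618 -0.007 -0.786]
 [-0.    -1.     0.009]] [0.6  1.42 0.18] [-4.93207291  2.11833154 13.39154199]
at [ 526.7 -234.9   64.2] jaw -2.476 dw [-0.009 -0.073 -0.   ] q6 [-0.14  0.47 -0.33  0.01 -0.76  0.8 ] F [-4.9  2.1 13.4] open 10.1 t 12.55
[0.0001, 0.0002, -0.0003, -0.009, -0.073, -0.0]
```

play_rows(
  series=[
    [0,0.0029,-0.001,0,0.04,0,0.008],
    [0,0.0029,-0.001,0,0.05,0,0.008],
  ],
)

```text
clock: 12.75
position: [526.7, -234.8, 64.2]
ee_rot: [0.2, -0.673, 0.682, -0.203]
contact_force: [-4.9, 1.7, 16.1]
gripper_width: 10.3
```

```bash
python3 - <<'E'
from h import *
import pickle
w=get_image("wrist");s=read_state();print(s["contact_force"])
plan([526.5,-234.7,64],-2.403,n=1)
cv2.imwrite("pics/w6.png",cv2.resize(w["color"][180:420,130:430,::-1],None,fx=2,fy=2,interpolation=cv2.INTER_CUBIC))
c=np.array([526.4,-234.6]);th=np.radians(147.2)
f=lambda a,r:((proj(w,[c[0]+r*np.cos(a),c[1]+r*np.sin(a),42])-[130,180])*2).round(0)
print("zero exp",f(th,40),"45 exp",f(th+np.pi/2,36),"15 exp",f(th-np.pi/2,36),"10exp",f(th-np.pi/3,36))
E
```

```text
[-4.38470308 -0.11893982 15.16211817]
at [ 526.7 -234.8   64.2] jaw -2.566 dw [-0.014 -0.163 -0.   ] q6 [-0.13  0.47 -0.33  0.01 -0.76  0.7 ] F [-4.4 -0.1 15.2] open 10.0 t 12.8
[0.0001, 0.0002, -0.0002, -0.014, -0.163, -0.0]
zero exp [359. 271.] 45 exp [425. 109.] 15 exp [189. 205.] 10exp [232. 249.]
```

View pics/w6.png

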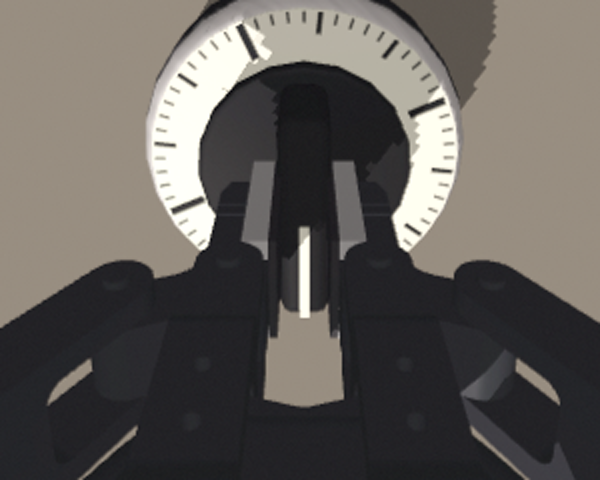

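The housing marks match prediction to about 3 px (45 at (427,108), 15 at (188,208)), so the housing is holding and the knob is turning. Continuing.

play_rows(
  series=[
    [0.0006,0.0029,-0.0006,0,0.06,0,0.008],
    [0.0006,0.0029,-0.0005,0,0.06,0,0.008],
    [0.0006,0.0029,-0.0005,0,0.06,0,0.008],
    [0.0006,0.0029,-0.0005,0,0.06,0,0.008],
  ],
)

```text
clock: 13.2
position: [526.6, -234.9, 64.2]
ee_rot: [0.113, -0.691, 0.704, -0.123]
contact_force: [-4.9, 2.9, 16.4]
gripper_width: 10.3
```

```bash
python3 - <<'E'
from h import *
plan([526.5,-234.7,64],-3.711,n=1)
E
```

```text
at [ 526.6 -234.9   64.2] jaw -2.806 dw [-0.015  0.905 -0.018] q6 [-0.13  0.47 -0.34  0.02 -0.74  0.45] F [-4.9  2.9 16.4] open 10.3 t 13.2
[0.0001, 0.0002, -0.0002, -0.015, 0.905, -0.018]
```

play_rows(
  series=[
    [0.0007,0.0029,-0.0003,-0.004,0.06,-0.004,0.008],
    [0.0007,0.0029,-0.0002,-0.004,0.06,-0.004,0.008],
    [0.0007,0.0029,-0.0002,-0.004,0.06,-0.004,0.008],
    [0.0007,0.0029,-0.0001,-0.004,0.06,-0.004,0.008],
  ],
)

```text
clock: 13.6
position: [526.7, -235.0, 64.2]
ee_rot: [0.032, -0.703, 0.709, -0.035]
contact_force: [-5.6, 3.7, 15.9]
gripper_width: 9.8
```

```bash
python3 - <<'E'
from h import *
plan([526.5,-234.7,64],-3.711,n=1)
E
```

```text
at [ 526.7 -235.    64.2] jaw -3.047 dw [-0.007  0.664 -0.006] q6 [-0.13  0.47 -0.33  0.01 -0.77  0.22] F [-5.6  3.7 15.9] open 9.8 t 13.6
[0.0001, 0.0002, -0.0003, -0.007, 0.664, -0.006]
```

play_rows(
  series=[
    [0.0014,0.0029,-0.001,-0.002,0.06,-0.002,0.008],
    [0.0014,0.0029,-0.001,-0.002,0.06,-0.002,0.008],
    [0.0014,0.0029,-0.001,-0.002,0.06,-0.002,0.008],
    [0.0014,0.0029,-0.0012,-0.002,0.06,-0.002,0.008],
  ],
)

```text
clock: 14.0
position: [526.6, -234.7, 64.2]
ee_rot: [-0.054, -0.702, 0.709, 0.048]
contact_force: [-3.6, -2.3, 13.8]
gripper_width: 10.6
```

```bash
python3 - <<'E'
from h import *
plan([526.5,-234.7,64],-3.711,n=1)
E
```

```text
at [ 526.6 -234.7   64.2] jaw 2.997 dw [-0.007  0.425 -0.011] q6 [-0.13  0.47 -0.33  0.01 -0.76 -0.02] F [-3.6 -2.3 13.8] open 10.6 t 14.0
[0.0001, 0.0002, 0.0, -0.007, 0.425, -0.011]
```

play_rows(
  series=[
    [0.0014,0.0032,-0.0002,-0.002,0.06,-0.003,0.008],
    [0.0014,0.0032,-0.0002,-0.002,0.06,-0.003,0.008],
    [0.0014,0.0032,0,-0.002,0.06,-0.003,0.008],
    [0.0014,0.0032,0,-0.002,0.06,-0.003,0.008],
  ],
)

```text
clock: 14.4
position: [526.6, -234.9, 64.2]
ee_rot: [-0.139, -0.692, 0.696, 0.131]
contact_force: [-4.7, 3.3, 16.6]
gripper_width: 9.9
```

```bash
python3 - <<'E'
from h import *
import pickle
plan([526.5,-234.7,64],-3.711,n=1)
w=get_image("wrist");pickle.dump(w,open("w7.pkl","wb"))
c=np.array([526.4,-234.6]);th=np.radians(147.2)
f=lambda a,r:((proj(w,[c[0]+r*np.cos(a),c[1]+r*np.sin(a),42])-[130,180])*2).round(0)
for m in(0,15,30,45):print(m,f(th-m*np.pi/30,36))
cv2.imwrite("pics/w7.png",cv2.resize(w["color"][180:420,130:430,::-1],None,fx=2,fy=2,interpolation=cv2.INTER_CUBIC))
E
```

```text
at [ 526.6 -234.9   64.2] jaw 2.757 dw [-0.001  0.185 -0.013] q6 [-0.14  0.47 -0.33  0.01 -0.76 -0.25] F [-4.7  3.3 16.6] open 9.9 t 14.4
[0.0001, 0.0002, -0.0001, -0.001, 0.185, -0.013]
0 [432. 179.]
15 [283. 265.]
30 [178. 133.]
45 [332.  33.]
```

View pics/w7.png

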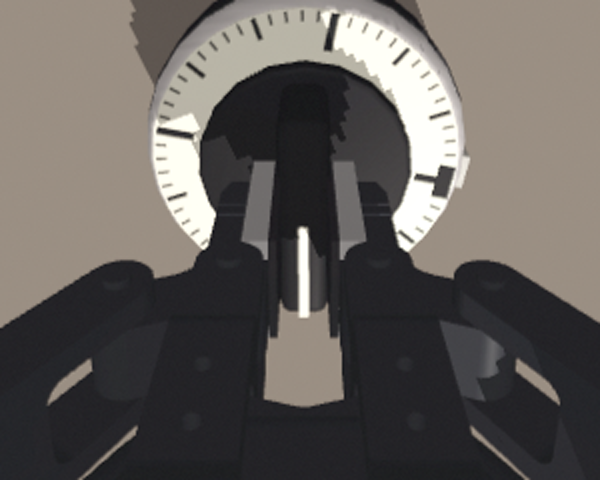

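The housing is still in place: zero at (430,180), 30 at (177,132) and 45 at (332,33), all within 2 px of prediction. 0.185 rad remains.

play_rows(
  series=[
    [0.0012,0.0032,0,0,0.06,-0.003,0.008],
    [0.0012,0.0032,0,0,0.06,-0.003,0.008],
    [0.0012,0.0032,0,0,0.062,-0.003,0.008],
  ],
)

```text
clock: 14.75
position: [526.6, -234.9, 64.1]
ee_rot: [-0.202, -0.677, 0.681, 0.194]
contact_force: [-5.0, 1.8, 16.1]
gripper_width: 10.2
```

```bash
python3 - <<'E'
from h import *
plan([526.5,-234.7,64],-3.711,n=1)
E
```

```text
at [ 526.6 -234.9   64.1] jaw 2.575 dw [-0.001  0.002 -0.013] q6 [-0.14  0.47 -0.33  0.01 -0.76 -0.44] F [-5.   1.8 16.1] open 10.2 t 14.75
[0.0002, 0.0001, -0.0001, -0.001, 0.002, -0.013]
```

play_rows(
  series=[
    [0.0005,0.0015,0,0,0,0,0.008],
    [0,0.0005,0,0,0,0,0.008],
    [0,0,0,0,0,0,0.02],
    [0,0,0,0,0,0,0.03],
    [0,0,0,0,0,0,0.035],
    [0,0,0,0,0,0,0.035],
  ],
)

```text
clock: 15.35
position: [527.2, -234.8, 63.0]
ee_rot: [-0.203, -0.677, 0.681, 0.192]
contact_force: [0.0, -0.3, -0.3]
gripper_width: 34.9
```

play_rows(
  series=[
    [0,-0.01,0,0,0,0,0.035],
    [0,-0.02,0,0,0,0,0.035],
    [0,-0.03,0,0,0,0,0.035],
    [0,-0.03,-0.02,0,0,0,0.035],
    [0,-0.03,-0.03,0,0,0,0.035],
    [0,-0.02,-0.03,0,0,0,0.035],
    [0,0,0,0,0,0,0.035],
    [0,0,0,0,0,0,0.035],
  ],
)

```text
clock: 16.15
position: [569.8, -164.5, 211.8]
ee_rot: [-0.204, -0.677, 0.68, 0.192]
contact_force: [-0.6, -0.4, -0.8]
gripper_width: 34.7
```

```bash
python3 - <<'E'
from h import *
plan([526.5,-234.7,64],-3.711,n=1)
w=get_image("wrist");s=get_image("scene")
c=np.array([526.4,-234.6]);th=np.radians(147.2)
f=lambda a,r,z=42:proj(w,[c[0]+r*np.cos(a),c[1]+r*np.sin(a),z])
o=f(0,0);u0,v0=(o-[110,90]).astype(int).clip(0);print(u0,v0)
for m in(0,15,30,45):print(m,((f(th-m*np.pi/30,36)-[u0,v0])*2).round(0))
print("ptr exp",((f(th-np.pi/2,25,78)-[u0,v0])*2).round(0),((f(0,0,78)-[u0,v0])*2).round(0))
W=cv2.resize(w["color"][v0:v0+180,u0:u0+220,::-1],None,fx=2,fy=2,interpolation=cv2.INTER_CUBIC)
S=s["color"][150:300,110:440,::-1]
O=np.zeros((550,560,3),np.uint8);O[:W.shape[0],:W.shape[1]]=W;O[380:530,:330]=S;cv2.imwrite("pics/w8.png",O)
E
```

```text
at [ 569.8 -164.5  211.8] jaw 2.573 dw [ 0.001  0.001 -0.017] q6 [-0.    0.34 -0.12  0.01 -1.1  -0.57] F [-0.6 -0.4 -0.8] open 34.7 t 16.15
[0.0011, 0.1477, 0.0826, 0.001, 0.001, -0.017]
173 13
0 [300. 182.]
15 [221. 262.]
30 [142. 181.]
45 [222.  95.]
ptr exp [220. 244.] [220. 181.]
```

View pics/w8.png

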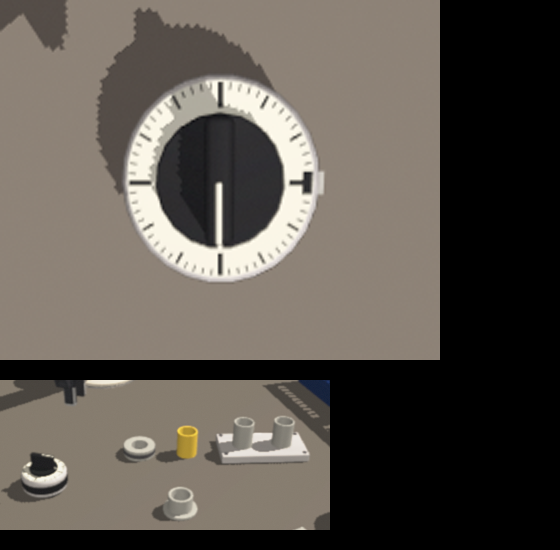

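The pointer line runs from (220,183) to (219,247), dead on the 15 mark at (220,262). The zero bar is at about (300,183), exactly as predicted. The sample is on its post and nothing is being touched, so I'm handing in.

```bash
python3 -c "
from bench import job_done
print(job_done())"
```

```text
the job is handed in; nothing more can be done
None
```

The sample sleeve is on the empty post of the soak plate, the timer is wound to 15 minutes, and the job is handed in at about 16 s of the 58 s allowed. No verdict is reported.

- **Sleeve:** it went on with only a few newtons of contact and was then released. In the scene image it stands level with the master sleeve, on its projected spot. I took no precise reading of its final height or axis position.
- **Timer:** I gripped the bar and turned it about 1.31 rad clockwise while pressing down. Press readings were mostly 13–17 N, at times under the 15 N you asked for. There was also about 5 N of side force that my corrections did not fully remove.
- **Last checks:** the pointer lies on the 15 mark. The dial marks are within 1–2 pixels of where they were predicted, so the housing did not visibly move. The yellow sleeve, bush, ring gauge and master look undisturbed, and the tool reads under 1 N, clear of everything.

The force was read only at the ends of rows, so a brief higher peak in between would not show. No check failed; before the placing, the top camera and the wrist camera disagreed by 2–4 mm on the post's position, and I used the wrist view.

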